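Find the hidden button and open the child-safe box

ROBOT

A 7-joint arm with a two-finger parallel gripper is mounted at the origin on a cart in front of the work surface, level with it; the furniture and walls round the work are solid. World frame = base frame: x ahead of the robot, y to its left, z up, the work surface at z = 0. Lengths are in m, angles in rad, forces in N, time in s.
With the tool pointing down it reaches from about 0.35 to 0.9 m from the base axis. Payload 8.1 kg.
Tool frame: the origin (TCP) lies midway between the tips of the shut fingers; the grasp point (between the pads) lies 19 mm behind it; z points along the fingers, y is the line along which they close (so a half turn about z gives the same grasp; the last joint's range is limited). The gripper opens to 92 mm and grips with 3 to 60 N. Pads are 19 mm wide; open, the fingers measure 130 mm over their backs; the gripper's body (75 mm by 190 mm) begins 47 mm behind the grasp point.
Start: joints at [-1.21, 0.434, 0.025, 1.573, -0.012, 1.134, -0.075], TCP at [0.28, 0.559, 0.193] pointing down, gripper open.
Joint ranges: [-2.62, 2.62], [-0.44, 2.09], [-1.27, 1.32], [0.08, 2.57], [-1.32, 4.46], [0.12, 2], [-2.74, 2.74]. Speed limits (rad/s): [2.22, 2.22, 3.01, 3.01, 3.14, 3.14, 3.14].

INTERFACE

Orientations are given as a unit quaternion [w, x, y, z].
In Python, from workcell import bot gives the robot as it stands. The module is installed in compiled form; this text tells all that it offers.
- The arm moves only by the tool carry_out, never from a script. Its argument "targets" is a list of rows, each a list of 4 numbers: the shift along the tool's x, y, z in cm, then the turn about the tool's z in degrees. A call has 1 to 12 rows; each row shifts and turns the commanded pose from where the row before left it, along the tool's axes as they then stand; what a row does not reach is not made up. A row lasts 1/8 s, in which the tool goes at most 62.5 mm and 10.7 degrees, less where a joint would pass 70% of its speed; a pose out of reach is approached as far as the arm can. A call is refused whole if a number of a shift passes 6.25 or a number of a turn 10.7, either way. A call with a gripper value outside its range is refused whole. "fingers" is the opening, from 0 (shut) to 1 (fully open), set as the call begins (left out, the last holds). The fingers move at their own pace and stop on an object; the grip force is fixed at half the most. Time passes only in rows, so rows that do not move let the fingers close. It gives the time, the measured TCP pose, the force, the opening and the grip force at its end, in the units of the state.
- bot.observe(): the state, without advancing time (a new reading comes with each control period).
- bot.grab_frame(name): name is "scene" or "side" or "wrist"; returns (picture, depth): 384x512x3 uint8, blue, green, red; 384x512 float32, m along the optical axis (not along the pixel's ray), 0 where there is no reading.
- bot.camera_model(name): a dict with "camera_matrix" (3x3 intrinsics, pixels), "k1" (the pictures are not rectified: a ray, as slopes to the right and down, at radius r is drawn at 1 + k1 r^2 times it, then the intrinsics apply), "R" (3x3) and "t" (3): a world point X has camera coordinates R X + t. Camera axes: x right, y down, z forward; pixel columns grow to the right and rows downward; lengths in m; the calibration is good to about 2 mm. A picture is of the moment at which its call begins: read the wrist's pose just before it. camera_model takes no time and is no camera call; for the wrist camera it gives the pose at the moment of the call.
- bot.sign_off(): hands the job in; it is judged then, once.
The state is a dict: "time_s": time; "joints": joint angles; "joint_vel": joint speeds; "joint_torque": joint torques, N m; "tool_pos": TCP position; "ee_rot": TCP orientation; "force": force on the tool from outside, world axes, zero at the start; "ft_torque": the same for the moment, N m; "opening": opening from 0.0 (shut) to 1.0 (fully open); "grasp_force": force on a finger pad.
Only numpy, scipy, OpenCV 4.12 (cv2) and the standard library are available. Lean on these libraries where they do the work, as an engineer would, in place of code of your own. Each camera call takes 0.05 s, during which the arm holds its last target. There are 200 camera calls.

TASK

Open the child-safe wooden box: feel across the row of five white squares along the front of its top, find by touch the one that gives way, and press it down until the sprung lid pops open by itself, then let the square go. Use the fingertips only: do not push, pull or pry the lid, and do not pick up or shift the food, tin and timer standing around the box.

Things in the scene. Friction and masses are not known exactly. Their poses are not given: they have to be found in the camera images.
- box: Low light-wood box, 220 mm deep (its x) by 300 mm wide (its y) by 60 mm tall, fastened to the worktop. Origin at the centre of its underside; x points from its front (robot side) to its hinge side, y to its left, z up. On top, front to back: a panel of five white squares, an 18 mm wooden bar, the lid.
- panel (a point): Centre of the top of the middle square, 73 mm towards the front from the box's centre, 58 mm up; axes as the box. The five identical squares, 52 x 52 mm, lie flush in a row along y, centres at y = -108, -54, 0, 54, 108 mm from here, 2 mm below the wooden rim and bar. Four are rigid; any one of the five, looking the same, is the spring button.
- button (a joint): Travel of the live square straight down, m: 0 flush with the others, 0.006 fully pressed. Begins to give at about 1.5 N, fully down at about 4.5 N; springs back when let go. The catch frees the lid at about 0.004 to 0.005. The value does not tell which square it is.
- lid (a joint): Angle of the wooden lid, rad: 0 shut, 0.45 fully open. Lid 124 mm deep, 270 mm wide, level with the rim (z 60 mm), at box x = -28 to 96 mm, hinged at the back, held by the catch. Once freed, a spring swings it up to 0.45 within half a second and keeps it there, its front edge about 115 mm above the worktop.
- lemon: Bystander beside the box, loose: yellow lemon lying on its side, 78 x 55 x 56 mm. Origin at the centre of its underside.
- garlic: Bystander beside the box, loose: pale garlic bulb, 60 mm wide, 58 mm tall. Origin at the centre of its underside.
- onion: Bystander beside the box, loose: brown onion, 82 mm wide, 94 mm tall. Origin at the centre of its underside.
- egg_timer: Bystander beside the box, loose: red and white egg timer, 63 mm wide, 67 mm tall. Origin at the centre of its underside.
- tuna_tin: Bystander beside the box, loose: flat round tin, 86 mm wide, 40 mm tall. Origin at the centre of its underside.

How it is judged:
By the outcome, as a careful person would: the job done as asked, in the order asked, and still so for the second after the job is handed in, with the robot touching nothing.
It also fails if it takes over 45 s, if anything falls off the work surface, if the arm or the gripper's body presses on something with over 40 N, if the wrist force passes 120 N, or if a joint passes its speed limit or range.

## Working session

There is one attempt and no reset: what is moved stays moved. The work goes in short steps, Python scripts to look and compute and a tool call to move; the robot and the scene stay as the last step left them, time stands still between calls to the robot, and variables do not carry over. Pictures are saved under pics/ and viewed, at most 10 in all, crops included, and the job is handed in when it is done.

Besides the shell and the picture viewer there is one more tool, called after "Emit:" in YAML: its name, and indented under it one key for each argument. carry_out: Moves the arm, as the interface text tells. Its arguments: {"type":"object","properties":{"targets":{"type":"array"},"fingers":{"type":"number"}},"required":["targets"]}

```bash
mkdir -p pics; python3 - <<'E'
from workcell import bot
import cv2,numpy as np
s=bot.observe();print(s)
ims=[]
for n in("scene","side"):
    p,d=bot.grab_frame(n);m=bot.camera_model(n);np.savez(f"pics/{n}0.npz",p=p,d=d,**{k:np.array(v) for k,v in m.items()})
    cv2.imwrite(f"pics/{n}0.png",p);print(n,m)
E
```

```text
{'time_s': 0.0, 'joints': array([-1.209566  ,  0.43520223,  0.02496028,  1.57413272, -0.01160731,
        1.13397335, -0.07504873]), 'joint_vel': array([-1.52188214e-03, -2.48901306e-04,  7.34663133e-05,  2.16086867e-04,
       -2.14410134e-03,  5.49628081e-04,  1.49521610e-04]), 'joint_torque': array([ 5.32286813e-04, -6.67839217e+01,  9.85145196e-01, -3.14473414e+01,
       -6.06120075e-02,  4.28288989e-02,  1.87202891e-04]), 'tool_pos': array([0.27940022, 0.5584267 , 0.19184397]), 'ee_rot': array([-1.16474077e-04,  2.29846871e-01,  9.73226489e-01, -7.76641584e-04]), 'force': array([-0.43953698,  0.10107294, -0.92699287]), 'ft_torque': array([-0.00337488,  0.02429256, -0.01920757]), 'grasp_force': 0.0, 'opening': 0.9984707431705707}
scene {'camera_matrix': array([[423.35286174,   0.        , 260.7914989 ],
       [  0.        , 423.35286174, 188.90442889],
       [  0.        ,   0.        ,   1.        ]]), 'k1': -0.09886975487125668, 'R': array([[ 0.78736573, -0.61640157, -0.01021338],
       [-0.42237115, -0.52730339, -0.73726098],
       [ 0.44906328,  0.58480786, -0.67553086]]), 't': array([-0.45934482,  0.2252421 ,  0.91229616])}
side {'camera_matrix': array([[388.7987042 ,   0.        , 256.04174779],
       [  0.        , 388.7987042 , 193.05682361],
       [  0.        ,   0.        ,   1.        ]]), 'k1': -0.035710490114132826, 'R': array([[ 0.97695642, -0.21325039, -0.00896742],
       [-0.11002013, -0.46713934, -0.87731204],
       [ 0.1828981 ,  0.85808223, -0.47983661]]), 't': array([-0.52562967,  0.0804747 ,  0.99029248])}
```

View pics/scene0.png

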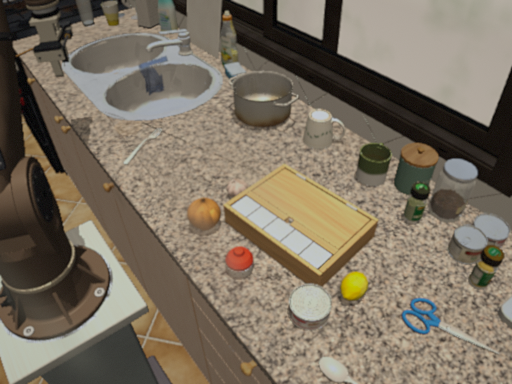

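View pics/side0.png

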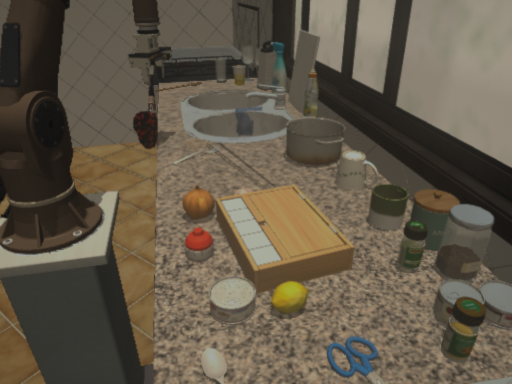

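The scene view shows the white row running from about (247,205) to (315,257). The onion is at (204,213), the timer at (239,262), the tin at (310,305) and the lemon at (354,285), with the garlic perhaps behind the box's left end at (237,187).

```bash
cat >h.py <<'E'
import numpy as np,cv2
def cast(m,uv,z):
    "pixels -> world points on plane z"
    K,R,t=m["camera_matrix"],m["R"],m["t"]
    uv=np.asarray(uv,float).reshape(-1,1,2)
    n=cv2.undistortPoints(uv,K,np.array([float(m["k1"]),0,0,0])).reshape(-1,2)
    r=np.c_[n,np.ones(len(n))]@R; c=-R.T@t
    return c+r*((z-c[2])/r[:,2])[:,None]
def cloud(m,d):
    v,u=np.mgrid[:384,:512];K=m["camera_matrix"]
    n=cv2.undistortPoints(np.stack([u,v],-1).reshape(-1,1,2).astype(float),K,np.array([float(m["k1"]),0,0,0])).reshape(-1,2)
    P=np.c_[n,np.ones(len(n))]*d.reshape(-1,1)
    return ((P-m["t"])@m["R"]).reshape(384,512,3)
E
python3 - <<'E'
from h import *
for n in("scene","side"):
    m=np.load(f"pics/{n}0.npz");p,d=m["p"],m["d"];X=cloud(m,d)
    hsv=cv2.cvtColor(p,cv2.COLOR_BGR2HSV)
    w=((hsv[...,1]<45)&(hsv[...,2]>150)&(abs(X[...,2]-.058)<.012)&(d>0)).astype(np.uint8)
    k,l,st,_=cv2.connectedComponentsWithStats(cv2.morphologyEx(w,cv2.MORPH_CLOSE,np.ones((5,5))))
    for i in np.argsort(-st[1:,4])[:2]+1:
        ys,xs=np.where(l==i);P=cast(m,np.c_[xs,ys],.058)[:,:2]*1000
        r=cv2.minAreaRect(P.astype(np.float32));print(n,st[i],r,"depth z",np.median(X[l==i][:,2]))
    # box top
    t=((abs(X[...,2]-.06)<.006)&(X[...,0]>.4)&(X[...,0]<1)).astype(np.uint8)
    t=cv2.morphologyEx(t,cv2.MORPH_OPEN,np.ones((3,3)));k,l,st,_=cv2.connectedComponentsWithStats(t)
    i=1+st[1:,4].argmax();P=X[l==i][:,:2]*1000;print("top",st[i],cv2.minAreaRect(P.astype(np.float32)))
    # things near the box
    o=((X[...,2]>.02)&(X[...,2]<.2)&(X[...,0]>.25)&(X[...,0]<1)&(abs(X[...,1])<.6)&(d>0)).astype(np.uint8)
    k,l,st,_=cv2.connectedComponentsWithStats(o)
    for i in range(1,k):
        if st[i,4]>100: Q=X[l==i]; print(st[i],"x",np.percentile(Q[:,0],[2,98]).round(3),"y",np.percentile(Q[:,1],[2,98]).round(3),"zmax",np.percentile(Q[:,2],99).round(3))
E
```

```text
scene [ 231  196  101   73 2049] ((476.7508850097656, -205.2283172607422), (59.12310028076172, 268.356689453125), 7.386870861053467) depth z 0.05897880702493451
scene [455 227  31  22 466] ((797.9097900390625, -500.4916076660156), (65.27549743652344, 60.73832702636719), 73.79789733886719) depth z 0.05556511299861981
top [ 224  164  154  112 8672] ((546.0399169921875, -196.4571533203125), (224.0865478515625, 302.7362976074219), 7.496490001678467)
[  225    26   287   196 23348] x [0.723 0.985] y [-0.481  0.567] zmax 0.197
[  223   163   155   163 11796] x [0.38  0.654] y [-0.413 -0.021] zmax 0.064
[187 197  34  33 838] x [0.338 0.406] y [-0.079 -0.018] zmax 0.09
[ 450  214   60   72 2655] x [0.728 0.925] y [-0.59 -0.47] zmax 0.108
[225 246  28  29 654] x [0.332 0.385] y [-0.235 -0.184] zmax 0.069
[340 272  28  29 628] x [0.476 0.534] y [-0.436 -0.39 ] zmax 0.057
side [ 222  198   59   67 1496] ((473.1640625, -209.44717407226562), (50.497772216796875, 264.3447265625), 7.501311302185059) depth z 0.056925284539735846
side [455  53  29   9 103] ((2473.505126953125, 1614.0491943359375), (119.003662109375, 331.2955322265625), 2.5624125003814697) depth z 0.05861874863976984
top [ 217  185  137   87 7069] ((546.5687255859375, -199.2056427001953), (221.01220703125, 301.6065979003906), 7.160221576690674)
[  286    83   226   196 20552] x [0.736 0.986] y [-0.433  0.543] zmax 0.197
[336 151  43  34 937] x [0.795 0.889] y [-0.015  0.063] zmax 0.094
[183 185  32  32 729] x [0.34  0.412] y [-0.082 -0.035] zmax 0.087
[  209   184   145   133 10515] x [0.381 0.658] y [-0.422 -0.058] zmax 0.062
[185 228  29  27 599] x [0.334 0.391] y [-0.237 -0.197] zmax 0.066
[271 281  37  30 853] x [0.478 0.54 ] y [-0.437 -0.398] zmax 0.056
[ 435  280   77   76 3813] x [0.728 0.91 ] y [-0.593 -0.471] zmax 0.106
```

Emit:
carry_out:
  targets:
    - [-3.22,-3.75,0,0]
    - [-3.22,-3.75,0,0]
    - [-3.22,-3.75,0,0]
    - [-3.22,-3.75,0,0]
    - [-3.22,-3.75,0,0]
    - [-3.22,-3.75,0,0]
    - [-3.22,-3.75,0,0]
    - [-3.22,-3.75,0,0]
    - [-3.22,-3.75,0,0]
    - [-3.22,-3.75,0,0]
    - [-3.22,-3.75,0,0]
    - [-3.22,-3.75,0,0]
  fingers: 0

```text
time_s: 1.6
tool_pos: [0.4238, -0.0179, 0.1926]
ee_rot: [0.0, 0.23, 0.973, 0.0]
force: [1.1, 0.5, 0.1]
opening: 0.006
grasp_force: 0.0
```

Emit:
carry_out:
  targets:
    - [-3.22,-3.75,0,0]
    - [-3.22,-3.75,0,0]
    - [-3.22,-3.75,0,0]
    - [-3.22,-3.75,0,0]
    - [0,0,0,10.4]
    - [0,0,0,10.4]
    - [0,0,0,10.4]
    - [0,0,0,10.4]
    - [0,0,0,10.4]
    - [0,0,0,10.4]
    - [0,0,0,10.4]

```text
time_s: 2.98
tool_pos: [0.4717, -0.2079, 0.1924]
ee_rot: [-0.0, 0.764, 0.645, -0.0]
force: [-0.3, 0.4, -0.6]
opening: 0.005
grasp_force: 0.0
```

Emit:
carry_out:
  targets:
    - [0,0,0,10.4]
    - [0,0,0,10.4]
    - [0,0,0,10.4]
    - [0,0,0,10.4]
    - [0,0,0,10.4]
    - [0,0,0,10.4]
    - [0,0,0,10.4]
    - [0,0,0,0]
    - [0,0,0,0]

```text
time_s: 4.1
tool_pos: [0.4718, -0.208, 0.1925]
ee_rot: [-0.0, 0.998, 0.07, -0.0]
force: [0.2, -0.0, -0.5]
opening: 0.003
grasp_force: 0.0
```

```bash
python3 - <<'E'
from h import *
from workcell import bot
m=bot.camera_model("wrist");p,d=bot.grab_frame("wrist");cv2.imwrite("pics/w1.png",p)
X=cloud(m,d);hsv=cv2.cvtColor(p,cv2.COLOR_BGR2HSV)
w=((hsv[...,1]<45)&(hsv[...,2]>150)&(abs(X[...,2]-.058)<.012)&(d>0)).astype(np.uint8)
k,l,st,_=cv2.connectedComponentsWithStats(cv2.erode(w,np.ones((2,2))))
for i in range(1,k):
    if st[i,4]>300:
        ys,xs=np.where(l==i);P=cast(m,np.c_[xs,ys],.058)[:,:2]*1000
        print(st[i],cv2.minAreaRect(P.astype(np.float32)),np.median(X[l==i][:,2]))
E
```

```text
[ 118  152   48   46 1389] ((459.31243896484375, -99.26759338378906), (49.64191436767578, 50.03997802734375), 7.623911380767822) 0.057769217793385154
[ 170  153   48   46 1666] ((465.5863952636719, -152.59701538085938), (49.300209045410156, 49.663909912109375), 7.950538158416748) 0.05791901661010802
[ 221  153   48   46 2030] ((472.8995666503906, -206.2653045654297), (49.5172233581543, 49.63642501831055), 7.244598865509033) 0.0579358452271876
[ 324  154   47   47 1793] ((486.36016845703125, -313.551025390625), (50.41090393066406, 49.48095703125), 7.334334373474121) 0.05806413429943388
[151 157  17  41 549] ((459.06060791015625, -116.552490234375), (44.15129089355469, 15.230731010437012), 7.663125038146973) 0.0578567375541752
[ 272  157   47   43 1475] ((477.4394836425781, -260.3930358886719), (46.39313507080078, 48.88071060180664), 9.405526161193848) 0.058033851704772946
```

View pics/w1.png

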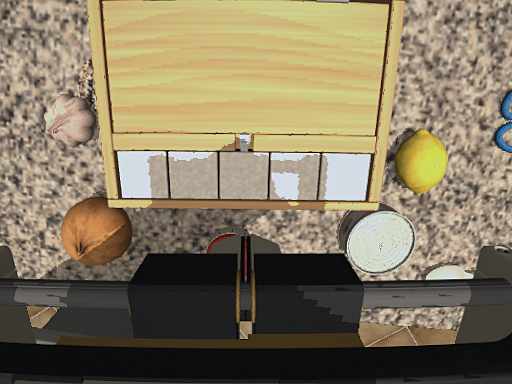

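The wrist view shows the five squares at row 176, columns about 142, 193, 244, 295 and 347. The garlic is at (70,118), the onion at (97,232), the tin at (377,243) and the lemon at (421,161). The square positions agree with my estimate, so I'll start at the left end.

Emit:
carry_out:
  targets:
    - [-0.2,-5.5,0,0]
    - [0,-5.5,0,0]
    - [0,0,4,0]
    - [0,0,4,0]
    - [0,0,3.5,0]
    - [0,0,1,0]
    - [0,0,0,0]
    - [0,0,0,0]

```text
time_s: 5.15
tool_pos: [0.4559, -0.0998, 0.0688]
ee_rot: [0.0, 0.998, 0.068, 0.001]
force: [-0.4, -0.2, 0.6]
opening: 0.006
grasp_force: 0.0
```

Emit:
carry_out:
  targets:
    - [0,0,0,0]

```text
time_s: 5.28
tool_pos: [0.4558, -0.0995, 0.0686]
ee_rot: [-0.0, 0.998, 0.068, 0.001]
force: [0.1, 0.2, -0.7]
opening: 0.003
grasp_force: 0.0
```

Emit:
carry_out:
  targets:
    - [0,0,0.1,0]
    - [0,0,0.1,0]
    - [0,0,0,0]

```text
time_s: 5.65
tool_pos: [0.4549, -0.0994, 0.0656]
ee_rot: [-0.0, 0.998, 0.068, -0.0]
force: [-0.2, -0.1, -0.5]
opening: 0.002
grasp_force: 0.0
```

Emit:
carry_out:
  targets:
    - [0,0,0.3,0]
    - [0,0,0.2,0]
    - [0,0,0.1,0]
    - [0,0,0,0]

```text
time_s: 6.15
tool_pos: [0.4549, -0.0995, 0.0595]
ee_rot: [0.0, 0.998, 0.068, -0.0]
force: [0.1, -0.1, -1.0]
opening: -0.0
grasp_force: 0.0
```

Emit:
carry_out:
  targets:
    - [0,0,0.1,0]
    - [0,0,0.1,0]
    - [0,0,0,0]

```text
time_s: 6.52
tool_pos: [0.4549, -0.0994, 0.0576]
ee_rot: [-0.0, 0.998, 0.068, -0.0]
force: [-0.4, 0.3, -0.7]
opening: 0.004
grasp_force: 0.0
```

Emit:
carry_out:
  targets:
    - [0,0,0.1,0]
    - [0,0,0,0]

```text
time_s: 6.78
tool_pos: [0.4549, -0.0994, 0.0566]
ee_rot: [-0.0, 0.998, 0.068, -0.0]
force: [-0.4, 0.2, -0.3]
opening: 0.007
grasp_force: 0.0
```

Emit:
carry_out:
  targets:
    - [0,0,0.1,0]
    - [0,0,0,0]

```text
time_s: 7.02
tool_pos: [0.4549, -0.0994, 0.0556]
ee_rot: [-0.0, 0.998, 0.068, -0.0]
force: [0.7, -0.0, 0.4]
opening: 0.007
grasp_force: 0.0
```

Emit:
carry_out:
  targets:
    - [0,0,0.1,0]
    - [0,0,0,0]

```text
time_s: 7.28
tool_pos: [0.455, -0.0994, 0.0546]
ee_rot: [-0.0, 0.998, 0.068, -0.0]
force: [-0.7, -0.2, 0.6]
opening: 0.004
grasp_force: 0.0
```

Emit:
carry_out:
  targets:
    - [0,0,0.1,0]
    - [0,0,0,0]

```text
time_s: 7.52
tool_pos: [0.4549, -0.0994, 0.0536]
ee_rot: [-0.0, 0.998, 0.068, -0.0]
force: [0.4, 0.2, -0.1]
opening: 0.001
grasp_force: 0.0
```

Emit:
carry_out:
  targets:
    - [0,0,0,0]

```text
time_s: 7.65
tool_pos: [0.455, -0.0994, 0.0536]
ee_rot: [-0.0, 0.998, 0.068, 0.0]
force: [0.3, -0.3, 1.0]
opening: 0.003
grasp_force: 0.0
```

Emit:
carry_out:
  targets:
    - [0,0,0.1,0]
    - [0,0,0,0]

```text
time_s: 7.9
tool_pos: [0.4549, -0.0994, 0.0526]
ee_rot: [-0.0, 0.998, 0.068, -0.0]
force: [0.6, 0.9, -0.7]
opening: 0.005
grasp_force: 0.0
```

Emit:
carry_out:
  targets:
    - [0,0,0.1,0]
    - [0,0,0,0]

```text
time_s: 8.15
tool_pos: [0.4549, -0.0994, 0.0516]
ee_rot: [-0.0, 0.998, 0.068, -0.0]
force: [-0.1, 1.2, 0.3]
opening: 0.006
grasp_force: 0.0
```

```bash
python3 - <<'E'
from h import *
from workcell import bot
o=[]
for n,(x,y) in(("scene",(190,150)),("side",(170,140))):
    p,d=bot.grab_frame(n);o.append(cv2.resize(p[y:y+120,x:x+130],None,fx=3,fy=3,interpolation=cv2.INTER_CUBIC))
cv2.imwrite("pics/c2.png",np.hstack(o))
print(bot.observe()["force"],bot.observe()["ft_torque"])
E
```

```text
[-0.28120266 -0.22601439 -0.57331172] [-0.00044484  0.20664979  0.05212162]
```

View pics/c2.png

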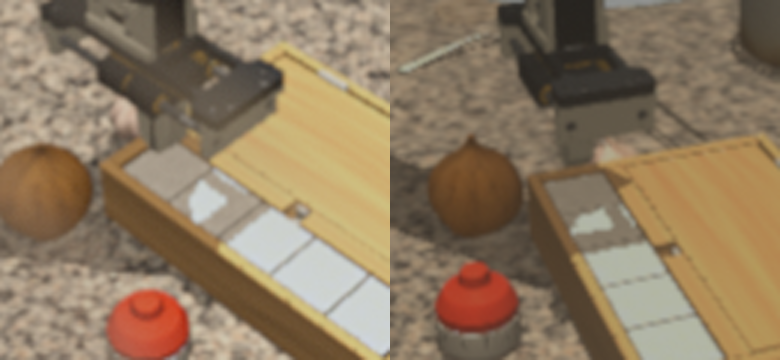

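```bash
python3 - <<'E'
from h import *
from workcell import bot
s=bot.observe();print(s["tool_pos"],s["joints"],s["force"],s["ft_torque"])
for n,(x,y) in(("scene",(190,150)),("side",(170,140))):
    m=bot.camera_model(n)
    P=np.array([s["tool_pos"],s["tool_pos"]+[0,0,.05],[.459,-.099,.058]])
    q=cv2.projectPoints(P,cv2.Rodrigues(m["R"])[0],m["t"],m["camera_matrix"],np.array([m["k1"],0,0,0]))[0].reshape(-1,2)
    print(n,q.round(1).tolist(),((q-[x,y])*3).round().tolist())
    p,d=bot.grab_frame(n);X=cloud(m,d)
    # points of the gripper just above the box
    g=(X[...,2]>.066)&(X[...,2]<.14)&(abs(X[...,0]-.455)<.07)&(abs(X[...,1]+.1)<.1)
    Q=X[g]
    for z in np.arange(.066,.14,.01):
        R=Q[(Q[:,2]>=z)&(Q[:,2]<z+.01)]
        if len(R): print(n,z.round(3),len(R),R.min(0).round(3),R.max(0).round(3))
E
```

```text
[ 0.45495973 -0.09944591  0.05161931] [-0.60639092  0.52549583  0.98444434  2.16408042 -0.6392801   0.77592644
 -0.63691495] [-0.28120266 -0.22601439 -0.57331172] [-0.00044484  0.20664979  0.05212162]
scene [[244.1, 208.5], [243.3, 193.4], [245.2, 205.8]] [[162.0, 176.0], [160.0, 130.0], [166.0, 167.0]]
scene 0.066 52 [ 0.385 -0.065  0.066] [ 0.401 -0.021  0.076]
scene 0.076 3 [ 0.386 -0.096  0.076] [ 0.447 -0.037  0.086]
scene 0.086 14 [ 0.443 -0.109  0.088] [ 0.447 -0.088  0.095]
scene 0.096 38 [ 0.443 -0.117  0.096] [ 0.468 -0.084  0.106]
scene 0.106 48 [ 0.442 -0.119  0.106] [ 0.467 -0.082  0.115]
scene 0.116 41 [ 0.443 -0.119  0.116] [ 0.463 -0.083  0.126]
scene 0.126 15 [ 0.446 -0.12   0.126] [ 0.466 -0.109  0.134]
scene 0.136 2 [ 0.447 -0.118  0.136] [ 0.448 -0.116  0.138]
side [[231.7, 205.8], [230.9, 188.0], [233.2, 203.3]] [[185.0, 197.0], [183.0, 144.0], [189.0, 190.0]]
side 0.066 34 [ 0.385 -0.065  0.066] [ 0.4   -0.026  0.075]
side 0.076 5 [ 0.386 -0.105  0.078] [ 0.469 -0.043  0.086]
side 0.086 20 [ 0.444 -0.116  0.087] [ 0.468 -0.09   0.096]
side 0.096 41 [ 0.444 -0.122  0.096] [ 0.47  -0.09   0.106]
side 0.106 24 [ 0.448 -0.122  0.107] [ 0.47  -0.117  0.114]
```

The crops show the finger tips still hovering, ending at z ≈ 0.085, about 30 mm above the reported TCP. That fits the lack of contact force. I'll keep going down, checking the force at each step.

Emit:
carry_out:
  targets:
    - [-0.4,0,0,0]
    - [0,0,0.4,0]
    - [0,0,0.4,0]
    - [0,0,0,0]

```text
time_s: 8.85
tool_pos: [0.4508, -0.0999, 0.0433]
ee_rot: [-0.0, 0.998, 0.068, -0.0]
force: [-0.2, -0.6, 0.1]
opening: 0.004
grasp_force: 0.0
```

Emit:
carry_out:
  targets:
    - [0,0,0.4,0]
    - [0,0,0,0]

```text
time_s: 9.1
tool_pos: [0.4508, -0.0999, 0.0394]
ee_rot: [-0.0, 0.998, 0.068, -0.0]
force: [-0.4, 0.5, -0.6]
opening: 0.004
grasp_force: 0.0
```

```bash
python3 - <<'E'
from h import *
from workcell import bot
o=[]
for n,(x,y) in(("scene",(190,150)),("side",(170,140))):
    m=bot.camera_model(n);p,d=bot.grab_frame(n);X=cloud(m,d)
    o.append(cv2.resize(p[y:y+120,x:x+130],None,fx=3,fy=3,interpolation=cv2.INTER_CUBIC))
    g=(X[...,2]>.05)&(X[...,2]<.14)&(abs(X[...,0]-.455)<.03)&(abs(X[...,1]+.1)<.025)
    Q=X[g]
    for z in np.arange(.05,.12,.005):
        R=Q[(Q[:,2]>=z)&(Q[:,2]<z+.005)]
        if len(R): print(n,z.round(3),len(R),R.min(0).round(3),R.max(0).round(3))
cv2.imwrite("pics/c3.png",np.hstack(o))
E
```

```text
scene 0.05 10 [ 0.425 -0.124  0.05 ] [ 0.475 -0.103  0.055]
scene 0.055 191 [ 0.425 -0.125  0.056] [ 0.484 -0.075  0.06 ]
scene 0.06 93 [ 0.425 -0.124  0.06 ] [ 0.484 -0.075  0.064]
scene 0.07 1 [ 0.442 -0.102  0.073] [ 0.442 -0.102  0.073]
scene 0.075 4 [ 0.44  -0.102  0.077] [ 0.442 -0.094  0.079]
scene 0.08 11 [ 0.44 -0.11  0.08] [ 0.443 -0.089  0.085]
scene 0.085 20 [ 0.44  -0.115  0.085] [ 0.46  -0.086  0.09 ]
scene 0.09 23 [ 0.438 -0.118  0.09 ] [ 0.463 -0.085  0.095]
scene 0.095 27 [ 0.438 -0.118  0.095] [ 0.464 -0.085  0.1  ]
scene 0.1 21 [ 0.438 -0.118  0.101] [ 0.46  -0.084  0.105]
scene 0.105 21 [ 0.439 -0.119  0.105] [ 0.455 -0.084  0.11 ]
scene 0.11 11 [ 0.44  -0.12   0.111] [ 0.452 -0.106  0.115]
scene 0.115 10 [ 0.441 -0.12   0.115] [ 0.463 -0.111  0.12 ]
side 0.05 15 [ 0.426 -0.124  0.053] [ 0.485 -0.081  0.055]
side 0.055 222 [ 0.425 -0.125  0.055] [ 0.485 -0.075  0.06 ]
side 0.07 8 [ 0.442 -0.109  0.072] [ 0.463 -0.101  0.075]
side 0.075 7 [ 0.441 -0.111  0.075] [ 0.462 -0.102  0.08 ]
side 0.08 13 [ 0.44  -0.118  0.08 ] [ 0.465 -0.092  0.085]
side 0.085 17 [ 0.442 -0.122  0.085] [ 0.464 -0.101  0.09 ]
side 0.09 19 [ 0.443 -0.123  0.09 ] [ 0.464 -0.112  0.095]
side 0.095 13 [ 0.444 -0.122  0.095] [ 0.464 -0.118  0.1  ]
side 0.1 2 [ 0.447 -0.123  0.101] [ 0.449 -0.122  0.101]
```

View pics/c3.png

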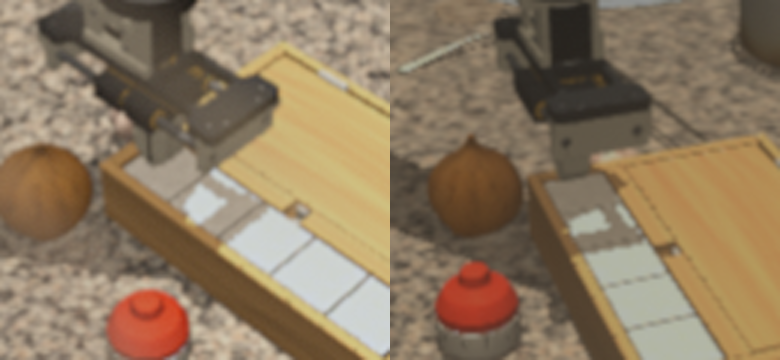

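```bash
python3 - <<'E'
from h import *
from workcell import bot
s=bot.observe();a=np.radians(7.5);ex=np.array([np.cos(a),np.sin(a)]);ey=np.array([-ex[1],ex[0]]);c=np.array([.5455,-.197])
print("tcp box",(s["tool_pos"][:2]-c)@ex,(s["tool_pos"][:2]-c)@ey,s["tool_pos"][2])
for n in("scene","side"):
    m=bot.camera_model(n);p,d=bot.grab_frame(n);X=cloud(m,d)
    b=np.stack([(X[...,:2]-c)@ex,(X[...,:2]-c)@ey,X[...,2]],-1)
    Q=b[(b[...,2]>.068)&(b[...,2]<.26)&(b[...,0]>-.16)&(b[...,0]<.05)&(abs(b[...,1]-.1)<.15)&~((X[...,0]<.42)&(X[...,2]<.1))]
    for z in np.arange(.07,.26,.01):
        R=Q[(Q[:,2]>=z)&(Q[:,2]<z+.01)]
        if len(R)>4: print(n,z.round(3),len(R),np.percentile(R,3,0).round(3)[:2],np.percentile(R,97,0).round(3)[:2])
E
```

```text
tcp box -0.0810636590544671 0.10849679688187966 0.03958270004923429
scene 0.08 30 [-0.091  0.092] [-0.074  0.122]
scene 0.09 46 [-0.092  0.092] [-0.073  0.124]
scene 0.1 42 [-0.092  0.091] [-0.076  0.125]
scene 0.11 27 [-0.092  0.089] [-0.072  0.11 ]
scene 0.13 5 [-0.088  0.079] [-0.08  0.08]
scene 0.14 152 [-0.116  0.022] [-0.048  0.19 ]
scene 0.15 304 [-0.117  0.022] [-0.052  0.19 ]
scene 0.16 328 [-0.117  0.016] [-0.057  0.19 ]
scene 0.17 271 [-0.118  0.014] [-0.057  0.192]
scene 0.18 787 [-0.115  0.015] [-0.049  0.199]
scene 0.19 174 [-0.105  0.092] [-0.059  0.155]
scene 0.2 111 [-0.103  0.092] [-0.055  0.154]
scene 0.21 90 [-0.104  0.092] [-0.061  0.148]
scene 0.22 21 [-0.102  0.092] [-0.08   0.098]
scene 0.23 111 [-0.118  0.092] [-0.098  0.156]
scene 0.24 194 [-0.118  0.072] [-0.058  0.145]
scene 0.25 133 [-0.115  0.074] [-0.066  0.122]
side 0.07 15 [-0.09   0.097] [-0.07   0.111]
side 0.08 30 [-0.09   0.088] [-0.071  0.117]
side 0.09 32 [-0.09   0.086] [-0.071  0.092]
side 0.13 20 [-0.111  0.019] [-0.045  0.189]
side 0.14 186 [-0.116  0.018] [-0.046  0.188]
side 0.15 211 [-0.116  0.018] [-0.048  0.186]
side 0.16 268 [-0.116  0.013] [-0.048  0.186]
side 0.17 289 [-0.116  0.01 ] [-0.046  0.178]
side 0.18 438 [-0.112  0.012] [-0.049  0.189]
side 0.19 117 [-0.103  0.089] [-0.056  0.149]
side 0.2 110 [-0.102  0.088] [-0.055  0.143]
side 0.21 94 [-0.102  0.088] [-0.059  0.114]
side 0.22 83 [-0.114  0.088] [-0.059  0.102]
side 0.23 99 [-0.116  0.071] [-0.047  0.153]
side 0.24 196 [-0.116  0.069] [-0.047  0.111]
side 0.25 120 [-0.111  0.074] [-0.055  0.103]
```

The body's underside is at z ≈ 0.138 and the tips are at ≈ 0.072. The gripper's own size matches the spec, so the reported height simply reads about 32 mm low here. That leaves about 14 mm to the square.

Emit:
carry_out:
  targets:
    - [0,0,0.4,0]
    - [0,0,0.3,0]
    - [0,0,0,0]

```text
time_s: 9.68
tool_pos: [0.4508, -0.0999, 0.0324]
ee_rot: [-0.0, 0.998, 0.068, -0.0]
force: [-0.1, 0.9, 0.6]
opening: 0.005
grasp_force: 0.0
```

Emit:
carry_out:
  targets:
    - [0,0,0.2,0]
    - [0,0,0.1,0]
    - [0,0,0,0]

```text
time_s: 10.05
tool_pos: [0.451, -0.1, 0.0296]
ee_rot: [-0.0, 0.998, 0.068, -0.0]
force: [-0.9, -0.0, 0.5]
opening: 0.005
grasp_force: 0.0
```

Emit:
carry_out:
  targets:
    - [0,0,0.1,0]
    - [0,0,0,0]

```text
time_s: 10.3
tool_pos: [0.451, -0.1, 0.0286]
ee_rot: [-0.0, 0.998, 0.068, -0.0]
force: [0.5, 0.3, 0.3]
opening: 0.003
grasp_force: 0.0
```

Emit:
carry_out:
  targets:
    - [0,0,0.1,0]
    - [0,0,0,0]

```text
time_s: 10.55
tool_pos: [0.451, -0.0999, 0.0276]
ee_rot: [-0.0, 0.998, 0.068, 0.0]
force: [-0.4, -0.2, -0.1]
opening: 0.005
grasp_force: 0.0
```

Emit:
carry_out:
  targets:
    - [0,0,0.1,0]
    - [0,0,0,0]

```text
time_s: 10.8
tool_pos: [0.451, -0.0999, 0.0266]
ee_rot: [-0.0, 0.998, 0.068, -0.0]
force: [0.1, -0.1, 0.4]
opening: 0.007
grasp_force: 0.0
```

Emit:
carry_out:
  targets:
    - [0,0,0.1,0]
    - [0,0,0,0]

```text
time_s: 11.05
tool_pos: [0.451, -0.0999, 0.0256]
ee_rot: [-0.0, 0.998, 0.068, -0.0]
force: [0.6, -0.5, 0.3]
opening: 0.005
grasp_force: 0.0
```

Emit:
carry_out:
  targets:
    - [0,0,0.1,0]
    - [0,0,0,0]

```text
time_s: 11.3
tool_pos: [0.451, -0.1, 0.0246]
ee_rot: [-0.0, 0.998, 0.068, -0.0]
force: [0.4, 0.8, 0.5]
opening: 0.004
grasp_force: 0.0
```

Emit:
carry_out:
  targets:
    - [0,0,0.1,0]
    - [0,0,0,0]

```text
time_s: 11.55
tool_pos: [0.4511, -0.1, 0.0242]
ee_rot: [-0.0, 0.998, 0.068, 0.0]
force: [-3.2, 0.4, 14.9]
opening: 0.006
grasp_force: 7.1
```

That is firm contact at a reading of 0.0245, rising about 15 N in under 1 mm, so the leftmost square is rigid. On to the next one, pressed to the same depth.

Emit:
carry_out:
  targets:
    - [0,0,-0.4,0]
    - [0,0,-0.4,0]
    - [0,2.7,0,0]
    - [0,2.7,0,0]
    - [0,0,0,0]
    - [0,0,0.4,0]
    - [0,0,0.2,0]
    - [0,0,0.1,0]
    - [0,0,0.1,0]
    - [0,0,0,0]

```text
time_s: 12.8
tool_pos: [0.4583, -0.1527, 0.0242]
ee_rot: [-0.001, 0.998, 0.068, 0.0]
force: [-3.9, 3.5, 15.5]
opening: 0.002
grasp_force: 7.6
```

The second square is rigid too.

Emit:
carry_out:
  targets:
    - [0,0,-0.4,0]
    - [0,0,-0.4,0]
    - [0,2.7,0,0]
    - [0,2.7,0,0]
    - [0,0,0,0]
    - [0,0,0.4,0]
    - [0,0,0.2,0]
    - [0,0,0.1,0]
    - [0,0,0.1,0]
    - [0,0,0,0]

```text
time_s: 14.05
tool_pos: [0.4657, -0.2062, 0.0242]
ee_rot: [-0.001, 0.998, 0.068, 0.0]
force: [-3.6, 3.3, 13.1]
opening: 0.005
grasp_force: 6.9
```

The middle square is rigid.

Emit:
carry_out:
  targets:
    - [0,0,-0.4,0]
    - [0,0,-0.4,0]
    - [0,2.7,0,0]
    - [0,2.7,0,0]
    - [0,0,0,0]
    - [0,0,0.4,0]
    - [0,0,0.2,0]
    - [0,0,0.1,0]
    - [0,0,0.1,0]
    - [0,0,0,0]

```text
time_s: 15.3
tool_pos: [0.4731, -0.2601, 0.0236]
ee_rot: [-0.0, 0.998, 0.068, 0.0]
force: [-0.8, 0.5, 0.9]
opening: 0.006
grasp_force: 0.4
```

This one gives: the reading reached 0.0236 at only about 1 N. I'll press on down.

Emit:
carry_out:
  targets:
    - [0,0,0.1,0]
    - [0,0,0.1,0]
    - [0,0,0,0]

```text
time_s: 15.68
tool_pos: [0.4732, -0.2603, 0.0216]
ee_rot: [-0.0, 0.998, 0.068, 0.0]
force: [-0.7, 2.1, 2.7]
opening: 0.004
grasp_force: 1.4
```

Emit:
carry_out:
  targets:
    - [0,0,0.1,0]
    - [0,0,0.1,0]
    - [0,0,0,0]

```text
time_s: 16.05
tool_pos: [0.4731, -0.2606, 0.0196]
ee_rot: [0.0, 0.998, 0.068, 0.0]
force: [0.3, 1.2, 3.4]
opening: 0.008
grasp_force: 1.7
```

Emit:
carry_out:
  targets:
    - [0,0,0.06,0]
    - [0,0,0,0]
    - [0,0,0,0]

```text
time_s: 16.42
tool_pos: [0.4731, -0.2606, 0.0191]
ee_rot: [0.0, 0.998, 0.068, 0.0]
force: [0.8, 0.7, 3.6]
opening: 0.003
grasp_force: 1.8
```

```bash
cat >lid.py <<'E'
from h import *
from workcell import bot
import sys
a=np.radians(7.5);ex=np.array([np.cos(a),np.sin(a)]);ey=np.array([-ex[1],ex[0]]);c=np.array([.5455,-.197])
m=bot.camera_model("side");p,d=bot.grab_frame("side");X=cloud(m,d)
bx=(X[...,:2]-c)@ex;by=(X[...,:2]-c)@ey
for x in(-.01,.03,.07):
    g=(abs(bx-x)<.01)&(by>.02)&(by<.12)&(d>0);print(x,np.median(X[...,2][g]).round(4),g.sum())
cv2.imwrite(sys.argv[1],p)
E
python3 lid.py pics/l1.png
```

```text
-0.01 0.1098 22
0.03 0.0926 108
0.07 0.0733 98
```

View pics/l1.png

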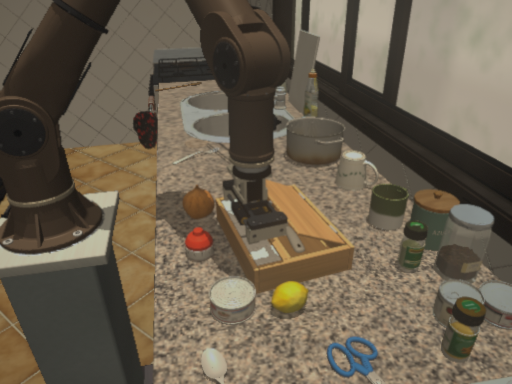

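The view shows the lid standing open around (295,215), with its slope close to 0.45 rad. The bystanders haven't moved. Letting go straight up, slowly at first.

Emit:
carry_out:
  targets:
    - [0,0,-0.2,0]
    - [0,0,-0.3,0]
    - [0,0,-0.5,0]
    - [0,0,-2,0]
    - [0,0,-4,0]
    - [0,0,-4,0]
    - [0,0,-4,0]
    - [0,0,-3,0]
    - [0,0,0,0]
    - [0,0,0,0]

```text
time_s: 17.73
tool_pos: [0.4727, -0.2602, 0.199]
ee_rot: [-0.0, 0.998, 0.068, -0.0]
force: [-0.3, -0.6, 0.9]
opening: 0.004
grasp_force: 0.0
```

```bash
python3 lid.py pics/l2.png; python3 -c "
from workcell import bot;s=bot.observe();print(s['time_s'],s['tool_pos'],s['force'],abs(s['joint_vel']).max())"
```

```text
-0.01 0.1103 130
0.03 0.0041 275
0.07 0.073 98
17.775 [ 0.47251392 -0.26004368  0.19857906] [-1.08782708  0.19446892 -0.19901175] 0.013807993627176041
```

View pics/l2.png

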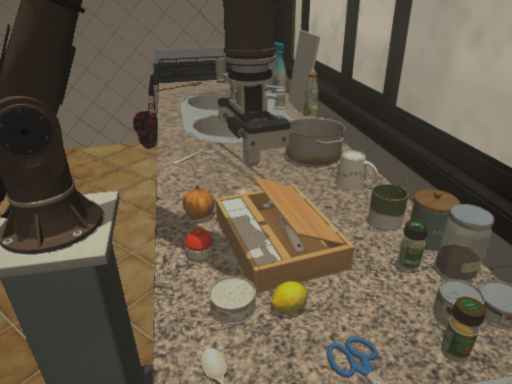

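The view shows the lid open at (300,215), the robot clear of everything, and the onion, timer, tin and lemon where they were. Handing in.

```bash
python3 -c "
from workcell import bot;print(bot.sign_off())"
```

```text
the job is handed in; nothing more can be done
None
```

The box is open and handed in: the fourth square from the left was the spring button; I pressed it until the lid sprang up by itself, then let it go, at about 18 s with the arm clear and the bystanders I could see unmoved (the garlic was out of view in the last picture).

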